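# Fit the three-hole cabinet leg onto its studs

## Task

In the cabinet shop, pick up the black leg whose round flange has three holes, turn it so that its holes line up with the three brass studs on the plywood cabinet bottom, and lower it gently, without dropping it, until its flange sits flat and fully home on the steel mounting plate. Let go and leave it standing upright there; leave the two other legs standing where they are.

Things in the scene. Friction and masses are not known exactly. Their poses are not given: they have to be found in the camera images.
- leg: Leg to fit: black steel, upright, about 0.4 kg. Tube 38 mm diameter, grey cap, 120 mm tall overall. Round flange 128 mm diameter, 6 mm thick: 32 mm centre bore (30 mm deep) and THREE holes, 24 mm radially by 25 mm across, centred 42 mm from the axis, 120 degrees apart. Origin: centre of the flange's underside; z up the tube; x through the centre of one hole. Stands at any yaw.
- mount: Fixed steel disc, 132 mm diameter, 4 mm thick, on an 18 mm plywood panel. Three brass studs (8 mm diameter, tapered tips, tops 28 mm above origin) stand 42 mm from its axis, 120 degrees apart; centre hub 16 mm diameter, top 16 mm above origin. Origin: centre of the disc's underside; z up; x through one stud. A seated leg's origin is 4 mm above it; any hole suits any stud.
- leg_four: Wrong leg, leave it: same black tube, cap and height, same round 128 mm flange, but with FOUR holes 90 degrees apart. Origin: centre of the flange's underside, z up.
- leg_square: Wrong leg, leave it: same black tube, cap and height on a SQUARE flange, 106 x 106 x 6 mm, with four small holes at the corners. Origin: centre of the flange's underside, z up.

How it is judged:
By the outcome, as a careful person would: the job done as asked, in the order asked, and still so for the second after the job is handed in, with the robot touching nothing.
It also fails if it takes over 38 s, if anything falls off the work surface, if the arm or the gripper's body presses on something with over 40 N, if the wrist force passes 120 N, or if a joint passes its speed limit or range.

## Robot

A 7-joint arm with a two-finger parallel gripper is mounted at the origin on the work surface. World frame = base frame: x ahead of the robot, y to its left, z up, the work surface at z = 0. Lengths are in m, angles in rad, forces in N, time in s.
With the tool pointing down it reaches from about 0.4 to 0.875 m from the base axis. Payload 19.3 kg.
Tool frame: the origin (TCP) lies midway between the tips of the shut fingers; the grasp point (between the pads) lies 19 mm behind it; z points along the fingers, y is the direction in which the jaws open and shut (so a half turn about z gives the same grasp; the last joint's range is limited). The gripper opens to 85 mm and grips with 20 to 120 N. Pads are 22 mm wide; open, the fingers measure 114 mm over their backs; the gripper's body (76 mm by 85 mm) begins 54 mm behind the grasp point. The pads swing forward as they close: fully open they stand 13 mm farther back than shut.
Start: joints at [-1.409, 0.521, -0.036, 1.599, 0.021, 1.021, -0.113], TCP at [0.144, 0.608, 0.231] pointing down, gripper open.
Joint ranges: [-2.91, 2.91], [-0.3, 2.13], [-1.5, 1.42], [0.17, 2.43], [-1.26, 4.41], [0.16, 1.93], [-2.52, 2.52]. Speed limits (rad/s): [1.89, 1.89, 2.39, 2.39, 3.01, 3.01, 3.01].

## Interface

Orientations are given as [roll, pitch, yaw] about the fixed x, y, z axes, in that order (R = Rz(yaw) Ry(pitch) Rx(roll)).
In Python, from workcell import telemetry, cams, workorder gives the robot as it stands. The module is installed in compiled form; this text tells all that it offers.
- The arm moves only by the tool apply_moves, never from a script. Its argument "steps" is a list of rows, each a list of 4 numbers: the shift along the tool's x, y, z in cm, then the turn about the tool's z in rad. A call has exactly 10 rows; each row is the pose to reach, as a shift and turn from the pose commanded when the call began, along the tool's axes at that moment; what a row does not reach only later rows make up. A row lasts 1/12 s, in which the tool goes at most 41.7 mm and 7.16 degrees, less where a joint would pass 70% of its speed; a pose out of reach is approached as far as the arm can. A call with a gripper value outside its range is refused whole. "claw" is the closure, from 0 (fully open) to 1 (shut), set as the call begins (left out, the last holds). The fingers move at their own pace and stop on an object; "force" is the grip in N (left out, the last holds). Time passes only in rows, so rows that repeat a pose let the fingers close, or fill a call up. It gives the time, the measured TCP pose, the force and the opening at its end, in the units of the state.
- telemetry.observe(): the state, without advancing time (a new reading comes with each control period).
- cams.grab_frame(name): name is "scene" or "top" or "wrist"; returns a dict with "color" (420x560x3 uint8, red, green, blue), "mtx" (3x3 intrinsics, pixels), "eye" and "orientation" of the camera in the world; the wrist camera has in their place "T_tool_cam" (4x4, takes a point from camera to tool coordinates, whose origin is the TCP and whose axes are the flange's). Camera axes: x right, y down, z forward; pixel columns grow to the right and rows downward; lengths in m; the calibration is good to about 2 mm. A picture is of the moment at which its call begins: read the wrist's pose just before it. There is no depth.
- workorder.job_done(): hands the job in, once; it reports no verdict.
Trained networks look in the newest picture that a camera, given by its name, has taken for a name from the list of things; names that differ only in an ending like _2 or _b are one class to them, and where a whole thing is asked for, a point or a joint stands for the part that bears it (a point fixed in the world has none). Each returns a list of dicts, best first, with "score" (0 to 1); they miss things now and then, are a little off and sometimes report something else, mostly with a low value. They report only what shows in the picture. A call takes as long as a camera call.
- cams.find_in(camera, name): "box" ([left, top, width, height] in pixels, round what is visible of it).
- cams.pinpoint(camera, name): "uv" ([column, row] in pixels: a listed point, or the origin of a listed thing).
The state is a dict: "clock": time; "qpos": joint angles; "qd": joint speeds; "joint_efforts": joint torques, N m; "position": TCP position; "tool_rot": TCP orientation; "force": force on the tool from outside, world axes, zero at the start; "moment": the same for the moment, N m; "grip_width": finger opening in m.
Only numpy, scipy, OpenCV 4.12 (cv2) and the standard library are available. Lean on these libraries where they do the work, as an engineer would, in place of code of your own. Each camera call takes 0.05 s, during which the arm holds its last target. There are 200 camera calls.

## Working session

There is one attempt and no reset: what is moved stays moved. The work goes in short steps, Python scripts to look and compute and a tool call to move; the robot and the scene stay as the last step left them, time stands still between calls to the robot, and variables do not carry over. Pictures are saved under pics/ and viewed, about 8 in all and at most 12, crops included, and the job is handed in when it is done.

Besides the shell and the picture viewer there is one more tool, called after "Call:" by a JSON object that holds its "api" and its "payload". apply_moves: Moves the arm, as the interface text tells. Its arguments: {"type":"object","properties":{"steps":{"type":"array"},"claw":{"type":"number"},"force":{"type":"number"}},"required":["steps"]}

```bash
mkdir -p pics; cat > h.py <<'E'
import numpy as np, cv2
from workcell import telemetry, cams, workorder
from scipy.spatial.transform import Rotation as R
def rot(o):
    o=np.array(o,float)
    return o if o.shape==(3,3) else (R.from_euler('xyz',o).as_matrix() if o.size==3 else R.from_quat(o).as_matrix())
def cam(name):
    s=telemetry.observe(); f=cams.grab_frame(name); K=np.array(f['mtx'])
    if name=='wrist':
        T=np.eye(4);T[:3,:3]=rot(s['tool_rot']);T[:3,3]=s['position'];T=T@np.array(f['T_tool_cam']);return f['color'],K,T[:3,3],T[:3,:3]
    return f['color'],K,np.array(f['eye']),rot(f['orientation'])
def ray(uv,K,e,M,z):
    d=M@np.linalg.inv(K)@np.array([uv[0],uv[1],1.]);return e+d*(z-e[2])/d[2]
def proj(P,K,e,M):
    p=(np.atleast_2d(P)-e)@M@K.T;return p[:,:2]/p[:,2:]
def save(n,c): cv2.imwrite('pics/'+n,cv2.cvtColor(c,cv2.COLOR_RGB2BGR))
E
python3 - <<'E'
from h import *
print(telemetry.observe())
ims=[]
for n in ['scene','top']:
    c,K,e,M=cam(n);ims.append(c);print(n,K.tolist(),e,M.round(3).tolist())
    for t in ['leg','mount','leg_four','leg_square']:
        for d in cams.pinpoint(n,t)[:3]: print(t,d,ray(d['uv'],K,e,M,0.0).round(3))
        print(cams.find_in(n,t)[:2])
    save(n+'.png',c)
f=cams.grab_frame('wrist');print(f['T_tool_cam'],f['mtx'])
E
```

```text
{'clock': 0.0, 'qpos': array([-1.40914673,  0.52201582, -0.03631399,  1.60002244,  0.02121374,
        1.02110122, -0.11277728]), 'qd': array([ 0.0007058 ,  0.00034034, -0.0004681 , -0.00063745, -0.00035392,
        0.00247691, -0.00010109]), 'joint_efforts': array([ 1.02963211e-03, -9.27117133e+01,  1.98112428e+00, -3.69935095e+01,
        1.80530758e-02,  8.49938777e-03, -5.90844843e-05]), 'position': array([0.14357964, 0.60792631, 0.2307196 ]), 'tool_rot': array([-3.14043565e+00,  1.02012402e-04,  2.90975169e+00]), 'force': array([-0.38654371,  0.73979386,  0.01310726]), 'moment': array([-0.00045123, -0.04797415,  0.0080597 ]), 'grip_width': 0.0849986516817203}
scene [[492.7755082940887, 0.0, 277.4867086719704], [0.0, 492.7755082940887, 209.1651230226507], [0.0, 0.0, 1.0]] [1.25684294 0.22971079 0.58178325] [[-0.336, 0.529, -0.78], [0.942, 0.196, -0.273], [0.009, -0.826, -0.564]]
leg {'uv': [232.1, 260.0], 'score': 0.67} [ 0.635 -0.074  0.   ]
[{'box': [195.9, 199.3, 70.2, 82.0], 'score': 0.75}]
mount {'uv': [437.0, 282.8], 'score': 0.74} [0.569 0.282 0.   ]
[{'box': [396.4, 253.8
[... 702 characters left out ...]
   ]
[{'box': [106.3, 161.6, 73.5, 70.5], 'score': 0.74}]
leg_four {'uv': [306.1, 270.9], 'score': 0.85} [ 0.441 -0.023  0.   ]
[{'box': [276.4, 235.1, 72.1, 76.3], 'score': 0.96}]
leg_square {'uv': [437.7, 233.9], 'score': 0.7} [ 0.505 -0.266  0.   ]
[{'box': [399.8, 203.2, 69.9, 66.5], 'score': 0.67}]
[[-1.67019376e-04 -9.51624737e-01 -3.07262642e-01  7.84027909e-02]
 [ 9.99999984e-01 -1.38243550e-04 -1.15417193e-04  4.07259304e-04]
 [ 6.73567775e-05 -3.07262657e-01  9.51624745e-01 -1.43653659e-01]
 [ 0.00000000e+00  0.00000000e+00  0.00000000e+00  1.00000000e+00]] [[311.78854178   0.         281.24588071]
 [  0.         311.78854178 209.63725851]
 [  0.           0.           1.        ]]
```

```bash
python3 - <<'E'
import cv2,numpy as np
t=cv2.imread('pics/top.png');s=cv2.imread('pics/scene.png')
a=cv2.resize(t[120:320,90:490],(800,400),interpolation=cv2.INTER_CUBIC)
b=cv2.resize(s[130:330,120:520],(400,200))
o=np.zeros((600,800,3),np.uint8);o[:400]=a;o[400:,:400]=b;o[400:,400:]=cv2.resize(s[240:340,330:530],(400,200),interpolation=cv2.INTER_CUBIC);cv2.imwrite('pics/v1.png',o)
E
```

```text
(no output)
```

View pics/v1.png

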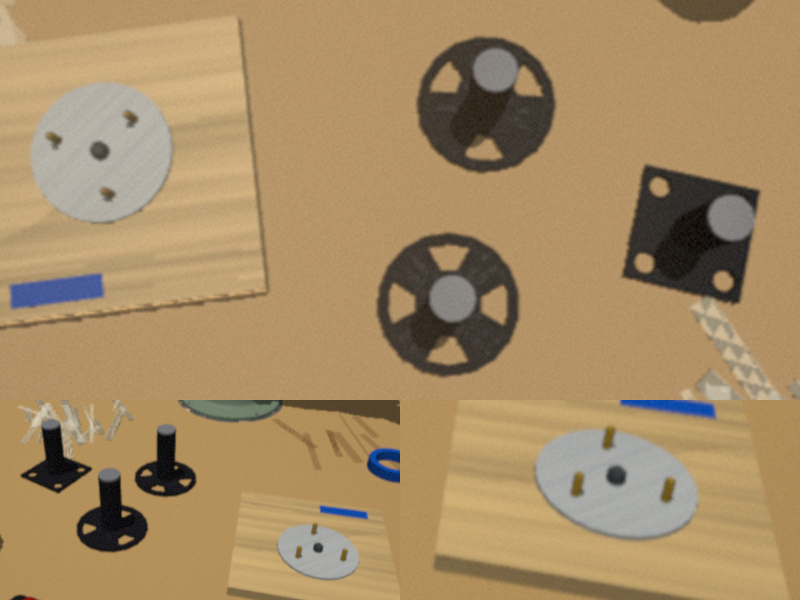

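```bash
cat > m.py <<'E'
from h import *
def rect(c,K,e,M,ctr,z,half=0.09,px=0.0005):
    n=int(2*half/px);src=np.float32([[0,0],[n,0],[n,n],[0,n]])
    W=np.array([[ctr[0]+half-r*px,ctr[1]+half-q*px,z] for q,r in src])  # up=+x, left=+y
    H=cv2.getPerspectiveTransform(np.float32(proj(W,K,e,M)),src)
    return cv2.warpPerspective(c,H,(n,n),flags=cv2.INTER_LINEAR)
def w(uv,ctr,half=0.09,px=0.0005): return np.array([ctr[0]+half-uv[1]*px,ctr[1]+half-uv[0]*px])
def blobs(m):
    n,l,s,c=cv2.connectedComponentsWithStats(m.astype(np.uint8));return [(s[i,4],c[i]) for i in range(1,n)]
E
python3 - <<'E'
from m import *
c,K,e,M=cam('top');c2,K2,e2,M2=cam('scene')
lc=(.626,-.082);mc=(.58,.285)
L=rect(c,K,e,M,lc,.006);P=rect(c,K,e,M,mc,.022);P2=rect(c2,K2,e2,M2,mc,.022);L2=rect(c2,K2,e2,M2,lc,.006)
save('v2.png',np.vstack([np.hstack([L,P]),np.hstack([L2,P2])])[:,:])
hsv=cv2.cvtColor(L,cv2.COLOR_RGB2HSV).astype(int)
dark=(hsv[...,2]<90).astype(np.uint8)
cs,_=cv2.findContours(dark,cv2.RETR_EXTERNAL,cv2.CHAIN_APPROX_NONE);k=max(cs,key=cv2.contourArea)
(o,r)=cv2.minEnclosingCircle(k);el=cv2.fitEllipse(cv2.convexHull(k));print('leg',w(o,lc),r*.5,w(el[0],lc),el)
fill=cv2.drawContours(np.zeros_like(dark),[k],-1,1,-1)
for a,ct in blobs((fill==1)&(hsv[...,2]>110)&(hsv[...,1]>60)):
    if a>150:
        p=w(ct,lc);d=p-w(el[0],lc);print('hole',a,p,np.hypot(*d),np.degrees(np.arctan2(d[1],d[0])))
for Q,n in((P,'top'),(P2,'scene')):
    hsv=cv2.cvtColor(Q,cv2.COLOR_RGB2HSV).astype(int)
    g=((hsv[...,1]<45)&(hsv[...,2]>110)).astype(np.uint8)
    cs,_=cv2.findContours(g,cv2.RETR_EXTERNAL,cv2.CHAIN_APPROX_NONE);k=max(cs,key=cv2.contourArea)
    el=cv2.fitEllipse(cv2.convexHull(k));o=w(el[0],mc);print(n,'disc',o,el)
    fill=cv2.drawContours(np.zeros_like(g),[cv2.convexHull(k)],-1,1,-1);fill=cv2.erode(fill,np.ones((9,9)))
    for a,ct in blobs((fill==1)&(hsv[...,1]>80)):
        if a>60:
            d=w(ct,mc)-o;print('stud',a,w(ct,mc),np.hypot(*d),np.degrees(np.arctan2(d[1],d[0])))
E
```

```text
leg [ 0.62489049 -0.07614989] 64.35804748535156 [ 0.62501093 -0.07615335] ((168.30670166015625, 181.97813415527344), (252.3152313232422, 256.8661193847656), 19.986011505126953)
hole 2408 [ 0.64892733 -0.03971429] 0.04358668723743484 56.721533458378104
hole 2174 [ 0.64395262 -0.11509522] 0.04330423142091801 -64.06127655845083
hole 1982 [ 0.57996519 -0.07356509] 0.045120043999663934 176.71148112732706
top disc [0.58222931 0.2810162 ] ((187.9676055908203, 175.5413818359375), (260.9790344238281, 262.9289855957031), 128.0706329345703)
stud 230 [0.61522174 0.25523478] 0.04187101359012208 -38.00528715799449
stud 236 [0.59631992 0.32676483] 0.04786943316432238 72.88113664831795
stud 217 [0.54384793 0.2742788 ] 0.03896823120217908 -170.0438420065317
scene disc [0.58746941 0.27965498] ((190.69003295898438, 165.06117248535156), (261.72119140625, 266.6762390136719), 5.431947231292725)
stud 741 [0.6023556  0.25056343] 0.03267900199129085 -62.9011150335054
stud 786 [0.58322646 0.32206107] 0.042617821280402785 95.71372629763859
stud 567 [0.53517196 0.26955996] 0.05326286997007924 -169.07452590641003
```

View pics/v2.png

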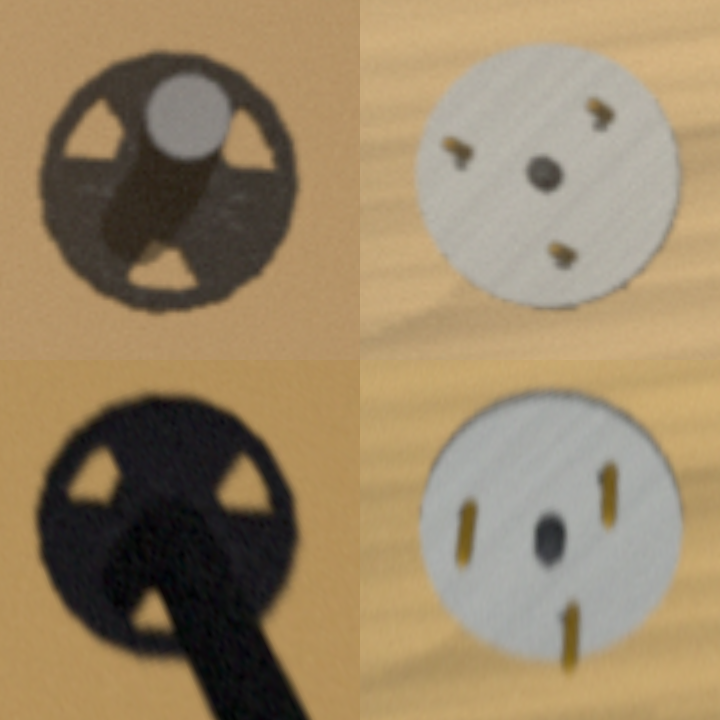

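Call:
{"api": "apply_moves", "payload": {"steps": [[-3, -1.4, 0, 0], [-6.6, -3.1, 0, 0], [-10.2, -4.8, 0, 0], [-13.8, -6.4, 0, 0], [-17.4, -8.1, 0, 0], [-21, -9.8, 0, 0], [-24.6, -11.4, 0, 0], [-28.2, -13.1, 0, 0], [-31.8, -14.8, 0, 0], [-35.4, -16.4, 0, 0]]}}

```text
clock: 1.88
position: [0.4518, 0.3658, 0.2315]
tool_rot: [3.141, 0.0, 2.91]
force: [1.1, 0.5, 0.2]
grip_width: 0.0855
```

Call:
{"api": "apply_moves", "payload": {"steps": [[-3.6, -1.7, 0, 0], [-7, -3.2, 0, 0], [-10, -4.7, 0, 0], [-12, -5.6, 0, 0], [-12, -5.6, 0, 0], [-12, -5.6, 0, 0], [-12, -5.6, 0, 0], [-12, -5.6, 0, 0], [-12, -5.6, 0, 0], [-12, -5.6, 0, 0]]}}

```text
clock: 2.72
position: [0.5539, 0.286, 0.2314]
tool_rot: [3.141, -0.0, 2.911]
force: [-0.1, 0.5, -0.3]
grip_width: 0.0855
```

```bash
python3 - <<'E'
from m import *
s=telemetry.observe();print(s['clock'],s['position'],s['tool_rot'],s['qpos'])
c,K,e,M=cam('wrist');save('w1.png',c)
for n in('mount','leg'):
    for d in cams.pinpoint('wrist',n)[:2]: print(n,d,ray(d['uv'],K,e,M,.018 if n=='mount' else 0))
mc=(.585,.28);P=rect(c,K,e,M,mc,.022);L=rect(c,K,e,M,(.628,-.076),.006)
save('v3.png',np.hstack([P,L]))
hsv=cv2.cvtColor(P,cv2.COLOR_RGB2HSV).astype(int)
g=((hsv[...,1]<45)&(hsv[...,2]>110)).astype(np.uint8)
cs,_=cv2.findContours(g,cv2.RETR_EXTERNAL,cv2.CHAIN_APPROX_NONE);k=max(cs,key=cv2.contourArea)
el=cv2.fitEllipse(cv2.convexHull(k));print('disc',w(el[0],mc),el)
E
```

```text
2.7167 [0.55385804 0.28595376 0.23143083] [ 3.14140633e+00 -3.48925687e-05  2.91094520e+00] [-0.61258449  0.51958918  0.06062263  1.60798414 -0.03560358  1.01498766
  0.79899013]
mount {'uv': [282.2, 206.8], 'score': 0.81} [0.58663853 0.27984718 0.018     ]
leg {'uv': [36.0, 289.9], 'score': 0.86} [ 0.63134821 -0.07913938  0.        ]
disc [0.5841715 0.2806678] ((178.66439819335938, 181.65699768066406), (264.49981689453125, 265.4413146972656), 0.561041533946991)
```

View pics/v3.png

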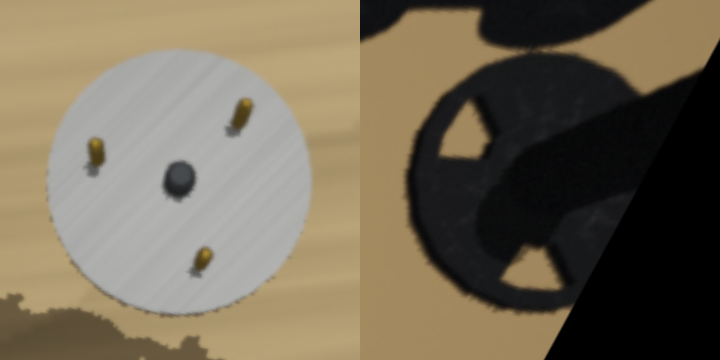

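Call:
{"api": "apply_moves", "payload": {"steps": [[-1.2, -2.7, 0, 0], [-2.8, -6.2, 0, 0], [-4.4, -9.7, 0, 0], [-6, -13.2, 0, 0], [-7.6, -16.7, 0, 0], [-9.2, -20.2, 0, 0], [-10.8, -23.7, 0, 0], [-12.4, -27.2, 0, 0], [-14, -30.7, 0, 0], [-15.3, -33.6, 0, 0]]}}

```text
clock: 3.7
position: [0.6262, -0.0799, 0.2315]
tool_rot: [-3.141, 0.0, 2.909]
force: [-0.5, 0.2, 0.3]
grip_width: 0.0855
```

Call:
{"api": "apply_moves", "payload": {"steps": [[0, 0, 0, 0], [0, 0, 0, 0], [0, 0, 0, 0], [0, 0, 0, 0], [0, 0, 0, 0], [0, 0, 0, 0], [0, 0, 0, 0], [0, 0, 0, 0], [0, 0, 0, 0], [0, 0, 0, 0]]}}

```text
clock: 4.53
position: [0.626, -0.0769, 0.2313]
tool_rot: [-3.142, -0.0, 2.91]
force: [0.5, 0.5, -0.2]
grip_width: 0.0856
```

```bash
python3 - <<'E'
from m import *
s=telemetry.observe();print(s['clock'],s['position'],s['tool_rot'],s['qpos'])
c,K,e,M=cam('wrist');save('w2.png',c)
for d in cams.pinpoint('wrist','leg')[:2]: print(d,ray(d['uv'],K,e,M,0))
lc=(.626,-.076);L=rect(c,K,e,M,lc,.006);C=rect(c,K,e,M,lc,.12)
save('v4.png',np.hstack([L,C]))
hsv=cv2.cvtColor(L,cv2.COLOR_RGB2HSV).astype(int)
fillr=[(a,w(ct,lc)) for a,ct in blobs((hsv[...,2]>75)&(hsv[...,1]>60)) if 500<a<5000];print(fillr)
E
```

```text
4.5333 [ 0.62604975 -0.07685118  0.23132648] [-3.14155713e+00 -1.12187051e-05  2.90988020e+00] [-0.04921455  0.53390804  0.11592075  1.58925713 -0.06898859  1.02245014
  1.42577723]
{'uv': [283.1, 180.6], 'score': 0.81} [ 0.63174683 -0.07548828  0.        ]
[(np.int32(2549), array([ 0.65106042, -0.04073244])), (np.int32(2033), array([ 0.64502951, -0.11726832])), (np.int32(2537), array([ 0.58347458, -0.07394147]))]
```

View pics/v4.png

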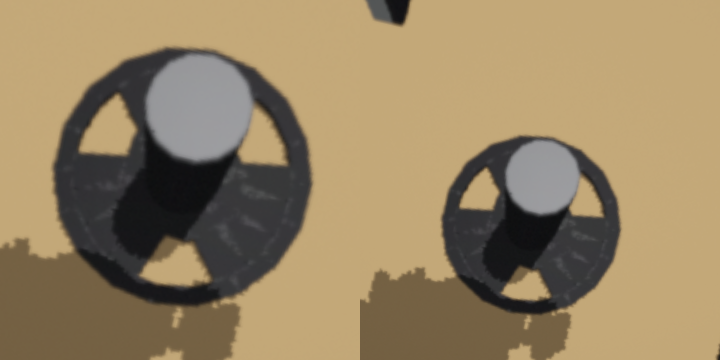

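Call:
{"api": "apply_moves", "payload": {"steps": [[-0.2, 0, 1.5, 0], [-0.2, 0, 4, 0], [-0.2, 0, 6.5, 0], [-0.2, 0, 9, 0], [-0.2, 0, 11.5, 0], [-0.2, 0, 13.5, 0], [-0.2, 0, 15, 0], [-0.2, 0, 16.2, 0], [-0.2, 0, 17, 0], [-0.2, 0, 17.1, 0]]}}

```text
clock: 5.47
position: [0.6275, -0.0773, 0.0591]
tool_rot: [-3.141, -0.002, 2.91]
force: [-1.3, -0.6, 0.1]
grip_width: 0.085
```

Call:
{"api": "apply_moves", "payload": {"steps": [[0, 0, 0, 0], [0, 0, 0, 0], [0, 0, 0, 0], [0, 0, 0, 0], [0, 0, 0, 0], [0, 0, 0, 0], [0, 0, 0, 0], [0, 0, 0, 0], [0, 0, 0, 0], [0, 0, 0, 0]], "claw": 1, "force": 60}}

```text
clock: 6.3
position: [0.6284, -0.0775, 0.0613]
tool_rot: [3.141, 0.001, 2.91]
force: [-2.5, 0.6, 9.1]
grip_width: 0.0367
```

Call:
{"api": "apply_moves", "payload": {"steps": [[0, 0, 0, 0], [0, 0, 0, 0], [0, 0, -0.3, 0], [0, 0, -1, 0], [0, 0, -2, 0], [0, 0, -3.5, 0], [0, 0, -5, 0], [0, 0, -6.5, 0], [0, 0, -7.5, 0], [0, 0, -8, 0]]}}

```text
clock: 7.13
position: [0.6287, -0.0775, 0.1424]
tool_rot: [3.141, 0.002, 2.91]
force: [0.0, 0.6, -2.6]
grip_width: 0.0369
```

```bash
python3 - <<'E'
from m import *
s=telemetry.observe();print(s)
c,K,e,M=cam('wrist');c2,*_=cam('scene');save('v5.png',np.hstack([c[:,80:480],c2[:,80:480]]))
E
```

```text
{'clock': 7.1333, 'qpos': array([-0.03776053,  0.63657036,  0.10067906,  1.66085442, -0.07989283,
        0.84594046,  1.43506924]), 'qd': array([-0.00624876, -0.05246219,  0.00691579, -0.02454313,  0.00623088,
        0.0892752 , -0.00345617]), 'joint_efforts': array([-7.31865875e-02, -9.96666455e+01,  5.92350125e+00, -3.30622888e+01,
        1.07056191e-02,  1.55804032e-01, -4.14312934e-03]), 'position': array([ 0.62866508, -0.07745281,  0.14240529]), 'tool_rot': array([3.14117643e+00, 2.19525877e-03, 2.90966836e+00]), 'force': array([ 0.0466274 ,  0.62519237, -2.60851778]), 'moment': array([0.00514642, 0.00832485, 0.03898524]), 'grip_width': 0.036857281888251964}
```

View pics/v5.png

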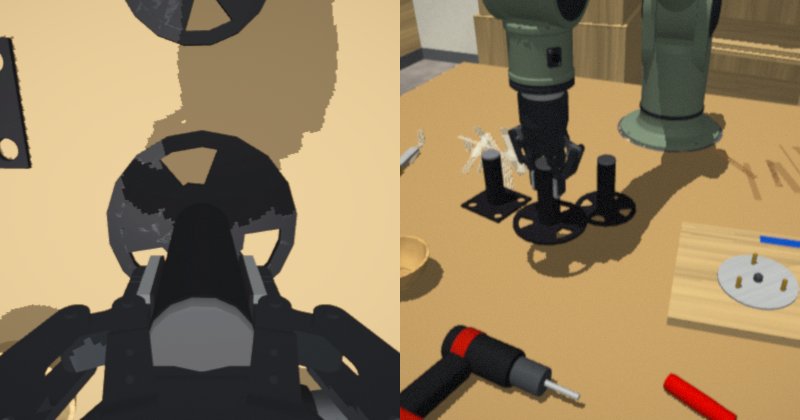

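Call:
{"api": "apply_moves", "payload": {"steps": [[0.8, 2, 0, -0.03], [1.9, 5, 0, -0.07], [3.1, 8.3, 0, -0.12], [4.3, 11.6, 0, -0.16], [5.5, 14.9, 0, -0.2], [6.8, 18.2, 0, -0.24], [8, 21.5, 0, -0.28], [9.2, 24.8, 0, -0.31], [10.4, 28.1, 0, -0.326], [11.5, 31, 0, -0.326]]}}

```text
clock: 8.07
position: [0.5863, 0.2531, 0.1394]
tool_rot: [3.141, -0.001, -3.045]
force: [1.3, -0.4, -2.5]
grip_width: 0.0369
```

Call:
{"api": "apply_moves", "payload": {"steps": [[1.2, 1.5, 0, 0], [1.75, 2.2, 0, 0], [2.1, 2.6, 0, 0], [2.1, 2.6, 0, 0], [2.1, 2.6, 0, 0], [2.1, 2.6, 0, 0], [2.1, 2.6, 0, 0], [2.1, 2.6, 0, 0], [2.1, 2.6, 0, 0], [2.1, 2.6, 0, 0]]}}

```text
clock: 8.9
position: [0.5642, 0.2744, 0.1403]
tool_rot: [-3.142, 0.0, -3.048]
force: [0.3, -0.4, -3.0]
grip_width: 0.0369
```

```bash
python3 - <<'E'
from m import *
s=telemetry.observe();print(s['clock'],s['position'],s['tool_rot'],s['force'])
c,K,e,M=cam('wrist');zf=s['position'][2]-.061+.006
p=s['position'][:2];L=rect(c,K,e,M,p,zf)
t,K2,e2,M2=cam('top');L2=rect(t,K2,e2,M2,p,zf)
c=c.copy()
for a in (75,195,315):   # expected studs base->tip
    A=np.radians(a);P=np.array([[.584+.042*np.cos(A),.281+.042*np.sin(A),z] for z in(.022,.046)])
    q=proj(P,K,e,M).astype(int);cv2.line(c,tuple(map(int,q[0])),tuple(map(int,q[1])),(255,0,0),1)
save('v6.png',np.hstack([cv2.resize(c[100:420,120:440],(400,400)),np.pad(L,((0,40),(0,40),(0,0)))]))
save('v6t.png',L2)
E
```

```text
8.9 [0.56415452 0.27438926 0.14028901] [-3.14154603e+00  5.47253046e-05 -3.04781326e+00] [ 0.27676074 -0.36081175 -2.95528361]
```

View pics/v6.png

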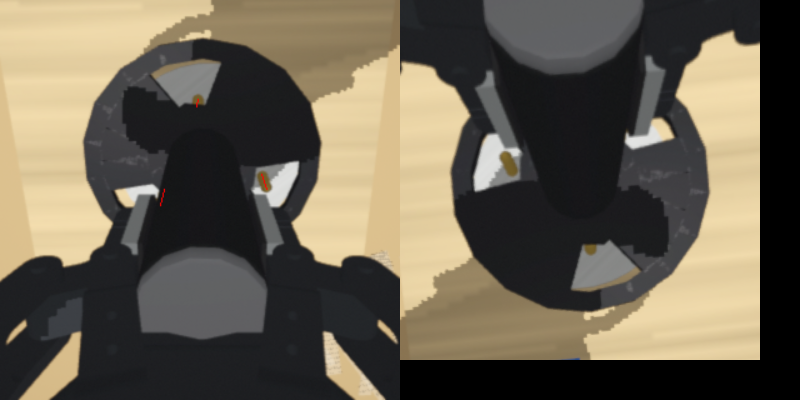

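Call:
{"api": "apply_moves", "payload": {"steps": [[-0.7, 0.2, 0, 0.02], [-1.4, 0.3, 0, 0.02], [-2, 0.5, 0, 0.02], [-2, 0.5, 0.5, 0.02], [-2, 0.5, 1.2, 0.02], [-2, 0.5, 2, 0.02], [-2, 0.5, 2.6, 0.02], [-2, 0.5, 2.9, 0.02], [-2, 0.5, 2.9, 0.02], [-2, 0.5, 2.9, 0.02]]}}

```text
clock: 9.83
position: [0.5833, 0.2815, 0.1111]
tool_rot: [-3.141, -0.0, -3.067]
force: [-0.5, -0.6, -2.5]
grip_width: 0.0373
```

```bash
python3 - <<'E'
from m import *
s=telemetry.observe();print(s['clock'],s['position'],s['tool_rot'],s['force'])
c,K,e,M=cam('wrist');d,*_=cam('scene')
save('v7.png',np.hstack([cv2.resize(c[100:420,120:440],(400,400)),cv2.resize(d[180:330,360:510],(400,400))]))
E
```

```text
9.8333 [0.58329925 0.2815116  0.11114758] [-3.14146791e+00 -2.81370722e-04 -3.06734570e+00] [-0.46938768 -0.55381227 -2.47988638]
```

View pics/v7.png

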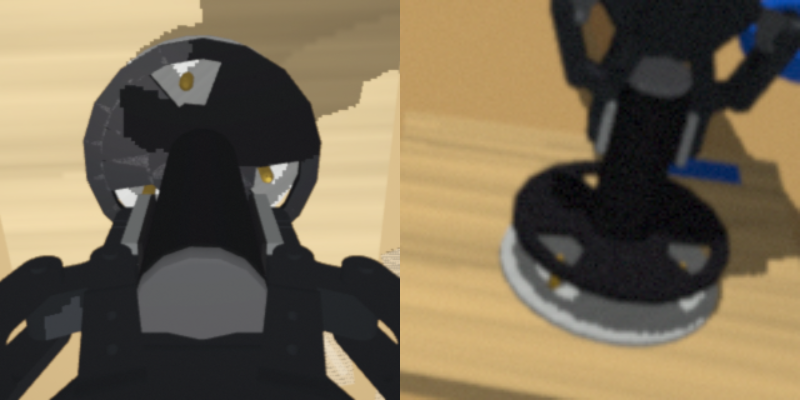

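Call:
{"api": "apply_moves", "payload": {"steps": [[0, 0, 0.3, 0], [0, 0, 0.7, 0], [0, 0, 1.1, 0], [0, 0, 1.5, 0], [0, 0, 1.8, 0], [0, 0, 2.0, 0], [0, 0, 2.2, 0], [0, 0, 2.3, 0], [0, 0, 2.4, 0], [0, 0, 2.45, 0]]}}

```text
clock: 10.77
position: [0.5834, 0.2815, 0.0867]
tool_rot: [-3.142, 0.0, -3.067]
force: [0.1, -0.4, -3.5]
grip_width: 0.0366
```

Call:
{"api": "apply_moves", "payload": {"steps": [[0, 0, 0.05, 0], [0, 0, 0.1, 0], [0, 0, 0.15, 0], [0, 0, 0.2, 0], [0, 0, 0.23, 0], [0, 0, 0.26, 0], [0, 0, 0.29, 0], [0, 0, 0.3, 0], [0, 0, 0.3, 0], [0, 0, 0.3, 0]]}}

```text
clock: 11.6
position: [0.5834, 0.2815, 0.0838]
tool_rot: [-3.142, -0.0, -3.067]
force: [-0.3, 0.5, -2.3]
grip_width: 0.0372
```

Not yet in contact; continue gently.

Call:
{"api": "apply_moves", "payload": {"steps": [[0, 0, 0.02, 0], [0, 0, 0.04, 0], [0, 0, 0.06, 0], [0, 0, 0.08, 0], [0, 0, 0.1, 0], [0, 0, 0.12, 0], [0, 0, 0.14, 0], [0, 0, 0.15, 0], [0, 0, 0.15, 0], [0, 0, 0.15, 0]]}}

```text
clock: 12.43
position: [0.5833, 0.2816, 0.0833]
tool_rot: [3.141, 0.0, -3.067]
force: [-8.0, -1.9, 15.2]
grip_width: 0.0369
```

```bash
python3 - <<'E'
from m import *
s=telemetry.observe();print(s['position'],s['force'],s['moment'])
c,K,e,M=cam('wrist');d,*_=cam('scene')
save('v8.png',np.hstack([cv2.resize(c[100:420,120:440],(400,400)),cv2.resize(d[180:330,360:510],(400,400))]))
E
```

```text
[0.58331936 0.28156395 0.08329416] [-8.02502617 -1.92403253 15.20018846] [-0.71571298  1.47156349  0.05138729]
```

View pics/v8.png

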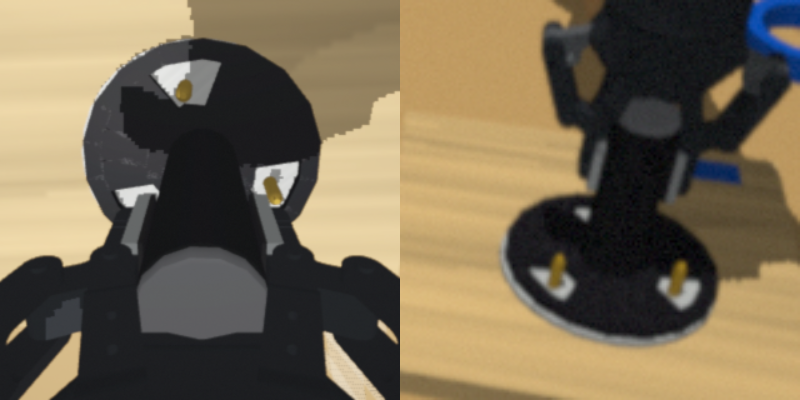

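Call:
{"api": "apply_moves", "payload": {"steps": [[0, 0, -0.03, 0], [0, 0, -0.06, 0], [0, 0, -0.06, 0], [0, 0, -0.06, 0], [0, 0, -0.06, 0], [0, 0, -0.06, 0], [0, 0, -0.06, 0], [0, 0, -0.06, 0], [0, 0, -0.06, 0], [0, 0, -0.06, 0]]}}

```text
clock: 13.37
position: [0.5833, 0.2816, 0.0833]
tool_rot: [3.142, -0.0, -3.067]
force: [-5.2, -2.5, 9.1]
grip_width: 0.0366
```

Call:
{"api": "apply_moves", "payload": {"steps": [[0, 0, 0, 0], [0, 0, 0, 0], [0, 0, 0, 0], [0, 0, 0, 0], [0, 0, 0, 0], [0, 0, 0, 0], [0, 0, 0, 0], [0, 0, 0, 0], [0, 0, 0, 0], [0, 0, 0, 0]], "claw": 0}}

```text
clock: 14.2
position: [0.5834, 0.2815, 0.0829]
tool_rot: [-3.142, -0.0, -3.067]
force: [-0.3, -0.5, -0.3]
grip_width: 0.0855
```

Call:
{"api": "apply_moves", "payload": {"steps": [[0, 0, -0.5, 0], [0, 0, -1.5, 0], [0, 0, -3, 0], [0, 0, -5, 0], [0, 0, -7, 0], [0, 0, -9, 0], [0, 0, -11, 0], [0, 0, -13, 0], [0, 0, -14, 0], [0, 0, -14.5, 0]]}}

```text
clock: 15.03
position: [0.584, 0.2818, 0.2302]
tool_rot: [3.14, 0.002, -3.068]
force: [0.2, 0.1, -0.2]
grip_width: 0.0855
```

```bash
python3 - <<'E'
from m import *
s=telemetry.observe();print(s['clock'],s['position'],s['force'],s['grip_width'])
c,K,e,M=cam('wrist');d,*_=cam('scene')
save('v9.png',np.hstack([cv2.resize(c[50:370,120:440],(400,400)),cv2.resize(d[110:360,110:530],(400,238)) if 0 else cv2.resize(d[130:330,320:520],(400,400))]))
t,*_=cam('top')
for n in('leg','leg_four','leg_square'): print(n,[x['uv'] for x in cams.pinpoint('top',n)][:2])
E
```

```text
15.0333 [0.58396481 0.2817723  0.23016994] [ 0.23941411  0.05837052 -0.24996349] 0.08551642225269293
leg [[141.4, 197.2]]
leg_four [[310.4, 270.0]]
leg_square [[433.3, 233.4]]
```

View pics/v9.png

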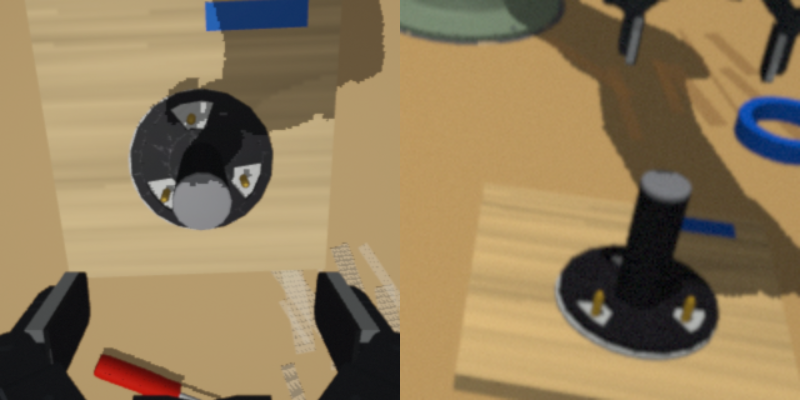

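The leg stands flat on the plate with all three studs through its holes, and the gripper is clear of it. I'm handing the job in.

```bash
python3 -c "
from workcell import workorder
print(workorder.job_done())"
```

```text
the job is handed in; nothing more can be done
None
```

The three-hole leg is seated on the mounting plate and released, standing upright. I handed the job in at about 15 s of the 38 s allowed.

I gripped the leg by its tube, turned it about 18° to match the studs, and lowered it in small steps until it touched the plate.

**Last checks**
- **Seating:** Contact came at a tool height of 83.3 mm, against an expected 83 mm. After release, the wrist and scene pictures show the flange flat on the disc and all three brass studs through its holes.
- **Forces:** The reading at contact was about 15 N upward and 8 N sideways. I eased that off before opening the gripper, and it read about zero afterwards.
- **Other legs:** The gripper went near neither of them. In the top camera they were detected within about 4–5 pixels of where they started, which I put down to detector noise. I did not take a separate measurement of them.
- **Camera disagreement:** Early on, the scene and top cameras disagreed by about 5–8 mm in x. I used the close-up wrist view for the final positions.

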